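# Scan the sample box, then hold the centrifuge lid open

## Robot

A 6-joint arm with a two-finger parallel gripper is mounted at the origin on the work surface. World frame = base frame: x ahead of the robot, y to its left, z up, the work surface at z = 0. Lengths are in m, angles in rad, forces in N, time in s.
With the tool pointing down it reaches from about 0.325 to 0.775 m from the base axis. Payload 9.3 kg.
Tool frame: the origin (TCP) lies midway between the tips of the shut fingers; the grasp point (between the pads) lies 19 mm behind it; z points along the fingers, y is the line along which they close (so a half turn about z gives the same grasp; the last joint's range is limited). The gripper opens to 85 mm and grips with 20 to 120 N. Pads are 22 mm wide; open, the fingers measure 114 mm over their backs; the gripper's body (76 mm by 85 mm) begins 54 mm behind the grasp point. The pads swing forward as they close: fully open they stand 13 mm farther back than shut.
Start: joints at [-1.316, 0.259, 0.021, 1.334, 0, 1.418], TCP at [0.218, -0.505, 0.199] pointing down, gripper open.
Joint ranges: [-3.04, 3.04], [-0.91, 1.82], [-1.04, 1.36], [-1.92, 1.95], [-1.52, 1.45], [-3.14, 3.14]. Speed limits (rad/s): [2.22, 2.22, 2.79, 3.14, 3.14, 3.14].

## Interface

Orientations are given as [roll, pitch, yaw] about the fixed x, y, z axes, in that order (R = Rz(yaw) Ry(pitch) Rx(roll)).
In Python, from cell import env, viewer, job, models gives the robot as it stands.
- The arm moves only by the tool move_arm, never from a script. Its argument "motion" is text: rows parted by semicolons, each of 7 numbers parted by spaces: the gripper command: -1 is shut, 1 is fully open, values between are in proportion, then the shift along the tool's x, y, z as a fraction of full scale, then the turn, a rotation vector about the tool's x, y, z as a fraction of full scale. A call has 1 to 20 rows; each row is the pose to reach, as a shift and turn from the pose commanded when the call began, along the tool's axes at that moment, turning the shorter way round; what a row does not reach only later rows make up. Full scale, the value 1, is 100 mm for a shift and 180 degrees for a turn. A row lasts 1/8 s, in which the tool goes at most 62.5 mm and 10.7 degrees, less where a joint would pass 70% of its speed; a pose out of reach is approached as far as the arm can. A call with a number of a shift or a turn outside -1 to 1 is refused whole. A call with a gripper value outside its range is refused whole. The fingers move at their own pace and stop on an object; "squeeze" is the grip in N (left out, the last holds). Time passes only in rows, so rows that repeat a pose let the fingers close. It gives the time, the measured TCP pose, the force, the opening and the grip force at its end, in the units of the state.
- env.get_state(): the state, without advancing time (a new reading comes with each control period).
- viewer.snapshot(name): name is "scene" or "top"; returns the picture (420x560x3 uint8, red, green, blue); there is no depth.
- viewer.camera_model(name): a dict with "K" (3x3 intrinsics, pixels), "R" (3x3) and "t" (3): a world point X has camera coordinates R X + t. Camera axes: x right, y down, z forward; pixel columns grow to the right and rows downward; lengths in m; the calibration is good to about 2 mm. A picture is of the moment at which its call begins. camera_model takes no time and is no camera call.
- job.sign_off(): hands the job in; it is judged then, once.
Trained networks look in the newest picture that a camera, given by its name, has taken for a name from the list of things; names that differ only in an ending like _2 or _b are one class to them, and where a whole thing is asked for, a point or a joint stands for the part that bears it (a point fixed in the world has none). Each returns a list of dicts, best first, with "score" (0 to 1); they miss things now and then, are a little off and sometimes report something else, mostly with a low value. They report only what shows in the picture. A call takes as long as a camera call. They do not tell look-alikes from the thing itself.
- models.recognise(thing, camera): "box" ([left, top, width, height] in pixels, round what is visible of it).
- models.landmark_of(thing, camera): "pixel" ([row, column] in pixels: a listed point, or the origin of a listed thing).
The state is a dict: "time": time; "q": joint angles; "joint_vel": joint speeds; "joint_torque": joint torques, N m; "position": TCP position; "orientation": TCP orientation; "wrist_force": force on the tool from outside, world axes, zero at the start; "wrist_torque": the same for the moment, N m; "grip_width": opening from 0.0 (shut) to 1.0 (fully open); "gripper_force": force on a finger pad.
Only numpy, scipy, OpenCV 4.12 (cv2) and the standard library are available. Lean on these libraries where they do the work, as an engineer would, in place of code of your own. Each camera call takes 0.05 s, during which the arm holds its last target. There are 200 camera calls.

## Task

Book in the samples: take the barcode scanner off its blue mat, point it squarely at the barcode on the front of the sample box from about 80 mm away and keep it steady there for a second, then lay it back flat on its mat and let go of it. Then raise the centrifuge lid, whose gas strut is dead so that it falls shut, and finish still holding it, steady at 45 degrees open, so that a colleague can load the rotor. Leave everything else standing where it is.

Things in the scene. Friction and masses are not known exactly. Their poses are not given: they have to be found in the camera images.
- scanner: stick-shaped barcode scanner, 160 mm long (its x axis), loose, 0.16 kg, lying flat on the blue mat. Dark handle 34 mm wide (y) and 30 mm high from x = -80 to +45 mm, yellow head 46 mm wide and 34 mm high from x = +45 to +80 mm. Origin: centre of its underside, z up; it balances close to the origin. It reads along its +x axis, out of the dark red window at the yellow end; there is no trigger to press
- scanner_window (a point): middle of the scanner's window, which should be 80 mm straight in front of the barcode when reading, at x = 80 mm, z = 17 mm in the scanner's frame; axes as the scanner's
- mat: blue mat fixed on the table, 200 mm (x) by 140 mm (y), 4 mm thick; origin at the centre of its underside (table height), z up. The scanner lies on it with its origin 4 mm above the mat's; back on the mat means flat, with its middle well inside the mat, either way round
- sample_box: blue box with white lid, 106 mm (x) by 146 mm (y), 118 mm high, 1.6 kg, standing on the table left or right of the centrifuge (the mat is on the other side). Origin: centre of its underside. Its -x side is the front, which faces roughly towards the robot and carries the barcode label; the white label is folded over the front top edge, so its end also shows on the lid's top. It must not be pushed
- label (a point): middle of the upright barcode on the front of the sample box (70 mm wide white label), 75 mm above the table, 54 mm in front of the box's centre; its -x axis points straight out of the label towards the reader, z up, so when reading the scanner's x axis is parallel to this x axis
- centrifuge: white benchtop centrifuge, fixed, 220 mm wide (y), about 260 mm deep (x from -135 to +135 mm), 141 mm high to the bowl's rim; origin at the centre of its underside, z up; front (-x side, grey panel with dark display, sloping back from about x = -135 mm at the bottom to about -100 mm at the top) faces roughly towards the robot. The shut lid lies on top, its upper face 164 mm above the table
- lid (a joint): opening angle of the centrifuge lid in rad: 0 shut, 0.785 = 45 degrees, stop at 1.45. It hinges at the back about the centrifuge's y axis so that the front edge rises. It falls shut by its own weight from anywhere; about 0.3 to 0.65 kg, 1.5 to 3 N at the grip to hold it
- lid_panel: the white lid plate with its orange grip, 200 mm (x) by 200 mm (y), 20 mm thick; origin on the hinge axis, plate reaching from there to x = -200 mm (towards the front), z out of its top; its tilt equals the lid angle
- lid_grip (a point): middle of the orange grip: a round bar 20 mm in diameter, 34 mm long parallel to the hinge (y), held 37 mm in front of the lid's front edge by a neck 16 mm wide and 12 mm thick. At x = -237, z = 12 mm in the lid's frame, so 154 mm above the table when shut; open to both ends, 27 mm clear of the lid edge behind it, the front panel about 20 mm behind and below it. Axes as the lid's. Pinched by its two ends (34 mm) it turns between the fingers
- lid_hinge (a point): middle of the hinge axis, 105 mm behind the centrifuge's origin (+x) and 142 mm above the table; axes as the lid's
- wash_bottle: white bottle with red cap, 64 mm across, 160 mm tall, standing at a side of the table; loose, origin at the centre of its underside; leave it alone
- reagent_jar: amber jar with blue cap, 60 mm across, 85 mm tall, standing towards the back; loose, origin at the centre of its underside; leave it alone
- beaker: clear beaker, 70 mm across, 90 mm tall, standing at a side of the table; loose, origin at the centre of its underside; leave it alone
- timer: round white bench timer, 56 mm across, 18 mm high, on the table between robot and centrifuge; loose, origin at the centre of its underside; leave it alone
Not all that is in view belongs to the job. Of the things like the scanner, leave any that is brown or pink; of the rest the larger one is meant.

How it is judged:
By the outcome, as a careful person would: the job done as asked, in the order asked, and still so for the second after the job is handed in, while the arm keeps its last pose, push and grip.
It also fails if it takes over 72 s, if anything falls off the work surface, if the arm or the gripper's body presses on something with over 40 N, if the wrist force passes 120 N, or if a joint passes its speed limit or range.

## Working session

There is one attempt and no reset: what is moved stays moved. The work goes in short steps, Python scripts to look and compute and a tool call to move; the robot and the scene stay as the last step left them, time stands still between calls to the robot, and variables do not carry over. Pictures are saved under pics/ and viewed, at most 10 in all, crops included, and the job is handed in when it is done.

Besides the shell and the picture viewer there is one more tool, called after "Request:" as name(argument=value, ...), one argument or row to a line, values as JSON. move_arm: Moves the arm, as the interface text tells. Its arguments: {"type":"object","properties":{"motion":{"type":"string"},"squeeze":{"type":"number"}},"required":["motion"]}

```bash
ls; mkdir -p pics
cat > h.py <<'E'
import numpy as np, cv2
from scipy.spatial.transform import Rotation as Ro
from cell import env, viewer, job, models
def cam(n):
    c=viewer.camera_model(n); return np.array(c["K"]),np.array(c["R"]),np.array(c["t"])
def ray(n,row,col,z):
    K,R,t=cam(n); C=-R.T@t; d=R.T@np.linalg.inv(K)@[col,row,1]; return C+d*(z-C[2])/d[2]
def proj(n,X):
    K,R,t=cam(n); p=K@(R@np.array(X)+t); return p[:2]/p[2]
def snap(n,f):
    im=viewer.snapshot(n); cv2.imwrite(f,im[:,:,::-1]); return im
E
python3 - <<'E'
from h import *
a=snap("scene","pics/s0.png");b=snap("top","pics/t0.png")
for n in("scene","top"):
    K,R,t=cam(n);print(n,K[0,0],-R.T@t,R[2])
    for th,z in (("scanner",.004),("scanner_window",.021),("mat",0),("sample_box",0),("label",.075),("centrifuge",0),("lid_grip",.154),("lid_hinge",.142),("wash_bottle",0),("reagent_jar",0),("beaker",0),("timer",0)):
        for r in models.landmark_of(th,n)[:3]:
            print(th,round(r["score"],2),np.round(r["pixel"]),np.round(ray(n,*r["pixel"],z),3))
print(env.get_state())
E
```

```text
pics
scene 520.3393410471123 [1.30132591 0.68081227 1.33285258] [-0.51962085 -0.40714471 -0.75115069]
scanner 0.89 [318. 337.] [0.596 0.346 0.004]
scanner 0.88 [366. 381.] [0.641 0.521 0.004]
scanner 0.87 [228. 399.] [0.188 0.31  0.004]
scanner_window 0.96 [239. 420.] [0.2   0.393 0.021]
scanner_window 0.89 [278. 371.] [0.429 0.352 0.021]
scanner_window 0.73 [334. 323.] [0.673 0.35  0.021]
mat 0.93 [320. 336.] [0.602 0.345 0.   ]
mat 0.29 [252. 222.] [ 0.633 -0.072  0.   ]
sample_box 0.8 [205. 194.] [ 0.55  -0.286  0.   ]
sample_box 0.5 [256. 225.] [ 0.64  -0.055  0.   ]
label 0.57 [184. 201.] [ 0.511 -0.279  0.075]
label 0.38 [159. 165.] [ 0.504 -0.463  0.075]
lid_grip 0.96 [200. 268.] [ 0.478 -0.015  0.154]
lid_grip 0.39 [319. 333.] [0.684 0.377 0.154]
lid_hinge 0.78 [257. 220.] [0.722 0.016 0.142]
wash_bottle 0.79 [163. 166.] [ 0.467 -0.514  0.   ]
reagent_jar 0.85 [256. 160.] [ 0.769 -0.213 -0.   ]
beaker 0.76 [325. 416.] [0.47  0.533 0.   ]
timer 0.54 [214. 291.] [ 0.369 -0.002  0.   ]
top 430.4793090293618 [0.32598983 0.01992974 1.58926464] [ 0.0952537  -0.00183011 -0.99545135]
[... 865 characters left out ...]
array([-1.31560641e+00,  2.58602592e-01,  2.15201839e-02,  1.33369378e+00,
        1.20807399e-05,  1.41822142e+00]), 'joint_vel': array([ 1.01877828e-03, -9.00237067e-05, -1.80251437e-03,  3.25627426e-04,
       -3.67444109e-05, -4.09003348e-04]), 'joint_torque': array([ 1.34331578e-03, -5.55379128e+01,  3.44721115e+01,  1.82955740e-03,
       -1.89388611e-04, -7.01809597e-06]), 'position': array([ 0.21812174, -0.50490993,  0.19938527]), 'orientation': array([ 3.14157091e+00, -8.87958253e-06,  4.07764825e-01]), 'wrist_force': array([ 0.15479685, -0.29251489,  0.39746385]), 'wrist_torque': array([ 0.03933402, -0.01041823,  0.02866052]), 'gripper_force': 0.0, 'grip_width': 1.0030714167849657}
```

View pics/s0.png

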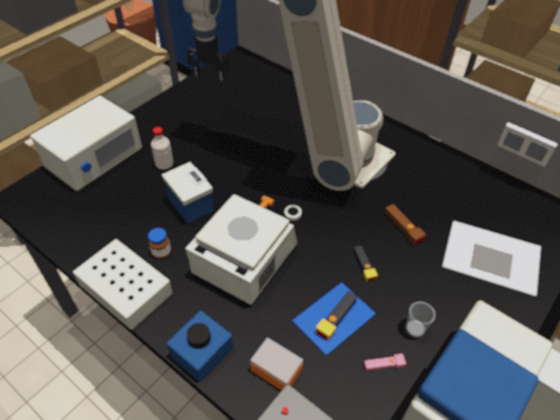

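View pics/t0.png

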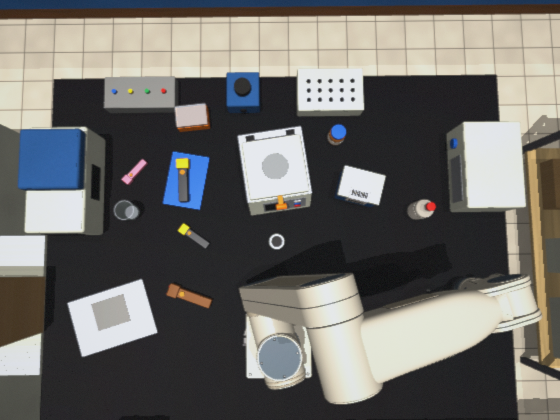

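The scene view has the mat at (335,318) with the yellow-headed scanner on it, its head towards +x. The box is at (188,190), the centrifuge at (243,245) and its orange grip at (266,203). The smaller yellow scanner at (365,263) and the brown and pink ones are decoys. Next I'll measure yaws and positions by segmentation.

```bash
cat > m.py <<'E'
from h import *
def fit(n,im,mask,seed,z):
    k,l,st,c=cv2.connectedComponentsWithStats(mask.astype(np.uint8),connectivity=4)
    ids=[i for i in range(1,k) if st[i,4]>15]
    i=min(ids,key=lambda i:np.hypot(*(c[i]-[seed[1],seed[0]])))
    cn=max(cv2.findContours((l==i).astype(np.uint8),0,2)[0],key=len)[:,0]
    P=np.array([ray(n,r,q,z)[:2] for q,r in cn])
    (cx,cy),(w,h),a=cv2.minAreaRect((P*1000).astype(np.float32))
    return st[i],np.round([cx,cy,w,h,a],1)
E
python3 - <<'E'
from m import *
for n,sd in (("scene",dict(mat=(300,310),hd=(327,326),h=(305,343),box=(178,180),lid=(229,243),gr=(203,266))),("top",dict(mat=(160,190),hd=(163,182),h=(185,183),box=(183,361),lid=(165,275),gr=(202,281)))):
    im=cv2.imread("pics/%s0.png"%n[0]); b,g,r=[im[:,:,i].astype(int) for i in range(3)]
    v=np.maximum(np.maximum(r,g),b); mn=np.minimum(np.minimum(r,g),b)
    blue=(b>r+60); yel=(r>b+90)&(g>b+70); org=(r>b+90)&(g<r*.75)&(r>150)
    whi=(mn>165)
    roi=np.zeros_like(blue); 
    s,f=fit(n,im,blue,sd["mat"],.004); print(n,"mat",s,f)
    x,y,w,h=s[:4]; roi[y+3:y+h-3,x+3:x+w-3]=1
    print("head top",fit(n,im,yel,sd["hd"],.036))
    print("handle",fit(n,im,roi&(b<85)&(r>15)&~yel&(v<100),sd["h"],.030))
    print("box",fit(n,im,whi,sd["box"],.118))
    print("lid",fit(n,im,whi,sd["lid"],.164))
    print("grip",fit(n,im,org,sd["gr"],.16))
a=cv2.imread("pics/s0.png");b=cv2.imread("pics/t0.png")
c=lambda i,x,y,w,h:cv2.resize(i[y:y+h,x:x+w],(400,300),interpolation=2)
cv2.imwrite("pics/c1.png",np.vstack([np.hstack([c(a,290,275,100,75),c(b,135,145,100,75)]),np.hstack([c(a,150,155,160,120),c(b,235,120,160,120)])]))
E
```

```text
scene mat [ 292  282   84   73 2369] [598.4 336.  144.2 204.6  79.9]
head top (array([317, 320,  18,  17, 191], dtype=int32), array([657. , 347.7,  38.3,  44. ,   2. ]))
handle (array([331, 285,  42,  41, 646], dtype=int32), array([542. , 367.7, 173.2,  94.6,  10.3]))
box (array([163, 163,  48,  38, 988], dtype=int32), array([ 554.7, -293.6,  146.4,  107.9,   74.8]))
lid (array([ 196,  195,   92,   71, 3590], dtype=int32), array([615.5,   6.5, 196.7, 198.1,   8.5]))
grip (array([260, 196,  13,  11,  93], dtype=int32), array([488.3, -10.8,  42.8,  33.3,  28.5]))
top mat [ 162  151   48   59 1602] [599.4 338.6 143.3 203.2  79.8]
head top (array([176, 158,  13,  10, 112], dtype=int32), array([6.581e+02, 3.459e+02, 3.360e+01, 4.400e+01, 4.000e-01]))
handle (array([186, 168,   3,  33,  49], dtype=int32), array([5.797e+02, 3.282e+02, 1.184e+02, 7.300e+00, 4.000e-01]))
box (array([ 338,  166,   47,   39, 1197], dtype=int32), array([ 555.4, -291.1,  144.3,  106.3,   75.1]))
lid (array([ 238,  127,   74,   76, 4180], dtype=int32), array([622.1,   9.2, 232.4, 215.9,   8.1]))
grip (array([276, 196,  11,  14,  86], dtype=int32), array([492.4, -12.1,  33.4,  43.7,  89.3]))
```

View pics/c1.png

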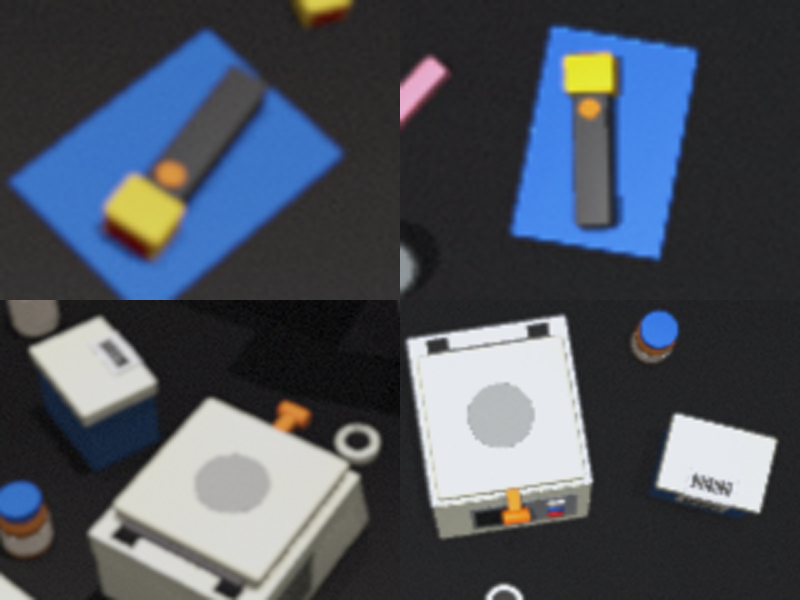

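The crops show the scanner nearly parallel to world x on the mat. The box lid is yawed about -15°, and the centrifuge lid about +8° with its grip in front. From these I'll work out the scanner axis and the first moves.

```bash
cat >> h.py <<'E'
def to(pos,yaw=None,tool=True):
    """shift (x100mm) and turn (x180deg) in tool axes from the measured pose, tool pointing down"""
    s=env.get_state(); R=Ro.from_euler('xyz',s["orientation"])
    d=R.inv().apply(np.array(pos)-s["position"])/.1
    w=(R.inv()*Ro.from_euler('xyz',[np.pi,0,yaw])).as_rotvec()/np.pi if yaw is not None else 0
    print(np.round(d,3),np.round(w,4))
E
python3 - <<'E'
from h import *
print(ray("top",145+72/4,135+188.5/4,.038), ray("top",145+224/4,135+194.5/4,.034),ray("top",145+95/4,135+192.5/4,.034))
print(ray("scene",275+211/4,290+145/4,.038), ray("scene",275+82/4,290+249/4,.034),ray("scene",275+182/4,290+170/4,.034))
print(ray("scene",275+211/4,290+145/4,.038))
to([.55,.35,.3],3.16)
E
```

```text
[0.65612884 0.34502731 0.038     ] [0.51653948 0.33918825 0.034     ] [0.63554407 0.3420165  0.034     ]
[0.65910061 0.34926625 0.038     ] [0.52383343 0.34562386 0.034     ] [0.62751656 0.3485531  0.034     ]
[0.65910061 0.34926625 0.038     ]
[ 6.437 -6.532 -1.006] [ 0.      0.     -0.8761]
```

Request:
move_arm(
  motion="1 0.5 0.2 -0.8 0 0 0; 1 1 0 -1 0 0 0; 1 1 -0.5 -1 0 0 0;1 1 -1 -1 0 0 0",
)

```text
time: 1.8
position: [0.271, -0.3722, 0.3001]
orientation: [3.14, -0.0, 0.41]
wrist_force: [-0.8, -0.5, 0.4]
grip_width: 0.997
gripper_force: 0.0
```

Request:
move_arm(
  motion="1 1 -1 0 0 0 -0.06; 1 1 -1 0 0 0 -0.12; 1 1 -1 0 0 0 -0.18; 1 1 -1 0 0 0 -0.24; 1 1 -1 0 0 0 -0.3; 1 1 -1 0 0 0 -0.35; 1 1 -1 0 0 0 -0.41; 1 1 -1 0 0 0 -0.47; 1 1 -1 0 0 0 -0.53; 1 1 -1 0 0 0 -0.59; 1 1 -1 0 0 0 -0.65; 1 1 -1 0 0 0 -0.71; 1 1 -1 0 0 0 -0.77; 1 1 -1 0 0 0 -0.83; 1 1 -1 0 0 0 -0.881;1 1 -1 0 0 0 -0.881;1 1 -1 0 0 0 -0.881",
)

```text
time: 3.92
position: [0.3224, -0.242, 0.2994]
orientation: [-3.142, 0.0, -3.111]
wrist_force: [0.5, -1.2, 0.8]
grip_width: 1.003
gripper_force: 0.0
```

Request:
move_arm(
  motion="1 -0.2 0.5 0 0 0 0; 1 -0.4 1 0 0 0 0; 1 -0.4 1 0 0 0 0",
)

```text
time: 4.3
position: [0.3595, -0.1379, 0.2997]
orientation: [3.142, 0.001, -3.105]
wrist_force: [-0.4, -0.8, -0.1]
grip_width: 0.996
gripper_force: 0.0
```

Request:
move_arm(
  motion="1 -0.2 0.5 0 0 0 0; 1 -0.4 1 0 0 0 0; 1 -0.4 1 0 0 0 0",
)

```text
time: 4.68
position: [0.3961, -0.0372, 0.2993]
orientation: [3.141, 0.0, -3.105]
wrist_force: [-0.8, 0.0, 0.3]
grip_width: 1.003
gripper_force: 0.0
```

Request:
move_arm(
  motion="1 -0.25 0.5 0 0 0 0; 1 -0.5 1 0 0 0 0; 1 -0.5 1 0 0 0 0",
)

```text
time: 5.05
position: [0.4431, 0.0635, 0.2987]
orientation: [3.141, -0.001, -3.106]
wrist_force: [0.1, -0.4, 0.8]
grip_width: 1.001
gripper_force: 0.0
```

Request:
move_arm(
  motion="1 -0.25 0.5 0 0 0 0; 1 -0.5 1 0 0 0 0; 1 -0.5 1 0 0 0 0; 1 -0.5 1 0 0 0 0",
)

```text
time: 5.55
position: [0.4888, 0.1623, 0.2992]
orientation: [-3.141, -0.001, -3.109]
wrist_force: [0.2, -1.4, -0.4]
grip_width: 1.001
gripper_force: 0.0
```

Run:
```python
from h import *
to([.596,.345,.3],np.pi+.035)
```

```text
[-1.13   1.792 -0.01 ] [-0.0002 -0.0002 -0.0009]
```

Request:
move_arm(
  motion="1 -0.25 0.5 0.3 0 0 0; 1 -0.5 0.9 0.5 0 0 0; 1 -0.57 0.9 0.5 0 0 0",
)

```text
time: 5.92
position: [0.5429, 0.2554, 0.2473]
orientation: [-3.141, -0.003, -3.108]
wrist_force: [-0.2, -0.1, 0.8]
grip_width: 1.0
gripper_force: 0.0
```

Request:
move_arm(
  motion="1 -0.25 0.5 0.5 0 0 0; 1 -0.56 0.89 1 0 0 0; 1 -0.56 0.89 1 0 0 0; 1 -0.56 0.89 1 0 0 0",
)

```text
time: 6.42
position: [0.5958, 0.345, 0.1492]
orientation: [-3.141, -0.001, -3.109]
wrist_force: [-0.9, -0.7, -0.0]
grip_width: 1.0
gripper_force: 0.0
```

Request:
move_arm(
  motion="1 0 0 0.4 0 0 0; 1 0 0 0.8 0 0 0; 1 0 0 0.8 0 0 0;1 0 0 0.8 0 0 0",
)

```text
time: 6.92
position: [0.5967, 0.3461, 0.0728]
orientation: [3.14, 0.003, -3.109]
wrist_force: [0.1, 0.2, 1.0]
grip_width: 1.002
gripper_force: 0.0
```

Run:
```python
from h import *
a=snap("scene","pics/x.png");b=snap("top","pics/y.png")
c=lambda i,x,y,w,h:cv2.resize(i[y:y+h,x:x+w,::-1],(400,300),interpolation=2)
cv2.imwrite("pics/c2.png",np.hstack([c(a,290,265,100,75),c(b,135,145,100,75)]))
to([.596,.345,.004],np.pi+.035)
```

```text
[ 0.012 -0.017  0.685] [ 0.0005  0.0013 -0.0005]
```

View pics/c2.png

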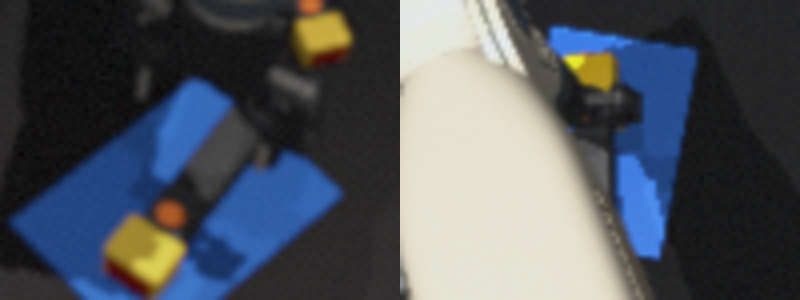

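The scanner's handle lies between the open fingers, with the yellow head clear. I'll descend and grip.

Request:
move_arm(
  motion="1 0 0 0.4 0 0 0; 1 0 0 0.67 0 0 0; 1 0 0 0.67 0 0 0; -0.2 0 0 0.67 0 0 0; -1 0 0 0.67 0 0 0; -1 0 0 0.67 0 0 0; -1 0 0 0.67 0 0 0; -1 0 0 0.67 0 0 0; -1 0 0 0.67 0 0 0; -1 0 0 0.67 0 0 0",
  squeeze=50,
)

```text
time: 8.28
position: [0.5955, 0.3466, 0.0023]
orientation: [-3.142, -0.0, -3.108]
wrist_force: [-0.1, -0.0, -0.3]
grip_width: 0.005
gripper_force: 0.0
```

Request:
move_arm(
  motion="-1 0 0 -0.2 0 0 0; -1 0 0 -0.6 0 0 0; -1 0 0 -1 0 0 0; -1 0 0 -1 0 0 0; -1 0 0 -1 0 0 0",
)

```text
time: 8.9
position: [0.5953, 0.3465, 0.1018]
orientation: [-3.141, -0.001, -3.108]
wrist_force: [-0.3, 0.1, -0.4]
grip_width: -0.001
gripper_force: 0.0
```

Run:
```python
from h import *
a=snap("scene","pics/x.png");b=snap("top","pics/y.png")
for n in("scene","top"):
    for th,z in (("scanner",.108),("scanner_window",.125)):
        for r in models.landmark_of(th,n)[:3]:
            print(n,th,round(r["score"],2),np.round(r["pixel"]),np.round(ray(n,*r["pixel"],z),3))
c=lambda i,x,y,w,h:cv2.resize(i[y:y+h,x:x+w,::-1],(400,300),interpolation=2)
cv2.imwrite("pics/c3.png",np.hstack([c(a,290,225,140,105),c(b,135,115,140,105)]))
print(env.get_state())
```

```text
scene scanner 0.8 [225. 401.] [0.262 0.34  0.108]
scene scanner 0.68 [363. 385.] [0.68  0.537 0.108]
scene scanner 0.67 [317. 340.] [0.644 0.376 0.108]
scene scanner_window 0.68 [333. 323.] [0.72  0.374 0.125]
scene scanner_window 0.66 [240. 422.] [0.287 0.421 0.125]
scene scanner_window 0.63 [359. 400.] [0.654 0.564 0.125]
top scanner 0.7 [177. 181.] [0.591 0.333 0.108]
top scanner 0.63 [172. 134.] [0.609 0.497 0.108]
top scanner_window 0.75 [161. 179.] [0.646 0.337 0.125]
top scanner_window 0.51 [184. 121.] [0.567 0.535 0.125]
{'time': 9.2, 'q': array([4.05399653e-01, 5.34464149e-01, 2.05635197e-01, 1.24339727e+00,
       2.37428810e-05, 3.71518303e-01]), 'joint_vel': array([-0.00211089, -0.00207382,  0.00510209,  0.00189352, -0.00028021,
       -0.00038547]), 'joint_torque': array([ 5.47550750e-03, -7.57355833e+01,  3.37295258e+01,  1.01035758e-02,
       -3.11851054e-04,  7.11836742e-05]), 'position': array([0.59529794, 0.34646797, 0.1014622 ]), 'orientation': array([-3.14109568e+00, -1.34096466e-03, -3.10771165e+00]), 'wrist_force': array([ 0.06932423, -0.14941311,  0.61081917]), 'wrist_torque': array([ 0.04851849, -0.02053323,  0.00121776]), 'gripper_force': 0.0, 'grip_width': -0.00419414827270152}
```

View pics/c3.png

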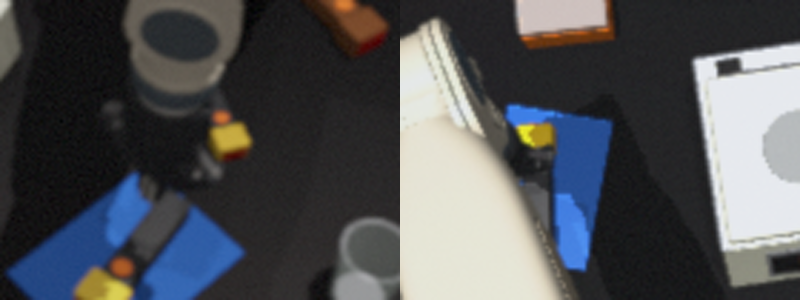

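The fingers shut on nothing: the scanner still lies on the mat under the gripper. I'll check where the TCP falls in the pictures.

Run:
```python
from h import *
a=cv2.imread("pics/x.png")
s=env.get_state(); R=Ro.from_euler('xyz',s["orientation"])
for d in ([0,0,0],[0,0,-.05],[0,0,-.1]):
    p=proj("scene",s["position"]+R.apply(d)); print(p, proj("top",s["position"]+R.apply(d)))
    cv2.circle(a,tuple(int(v) for v in np.round(p)),1,(0,255,0),-1)
print(proj("scene",[.596,.345,.034]))
cv2.imwrite("pics/c4.png",cv2.resize(a[200:340,280:440],(800,600)[:2] if 0 else (686,600),interpolation=2))
```

```text
[340.90021769 299.68543481] [177.792615   176.36532541]
[342.82192743 289.76458617] [174.5657754  173.73950178]
[344.8504744  279.29218909] [171.11059424 170.92786641]
[337.88908165 312.17773204]
```

View pics/c4.png

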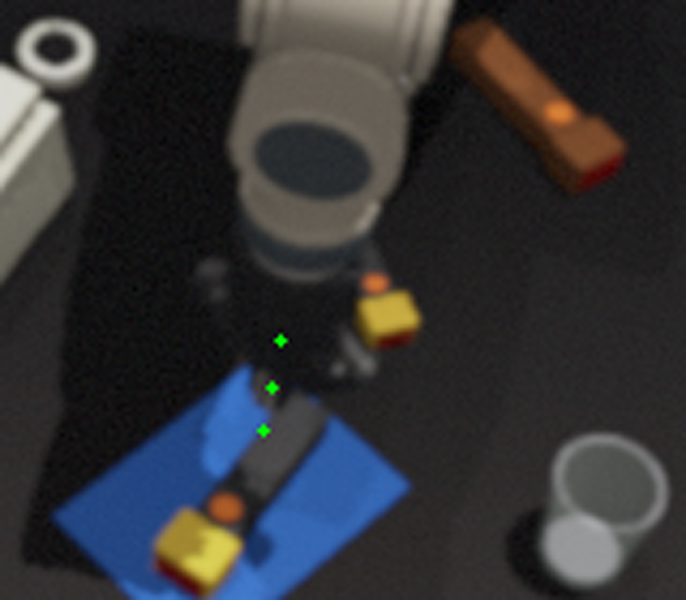

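Run:
```python
from h import *
R=Ro.from_euler('xyz',[np.pi,0,-3.109])
for zo in (0,.05,.1):
  for dy in(-.045,.045):
    X=np.array([.5967,.3461,.086+zo])+R.apply([0,dy,0]); print(zo,dy,proj("scene",X),proj("top",X))
a=cv2.imread("pics/s0.png");b=cv2.imread("pics/x.png")
for im in(a,b):
    m=((im[:,:,2].astype(int)>im[:,:,0]+80)&(im[:,:,1].astype(int)>im[:,:,0]+60)); k,l,st,c=cv2.connectedComponentsWithStats(m.astype(np.uint8)); print([ (st[i],c[i]) for i in range(1,k) if st[i,4]>80])
g=cv2.convertScaleAbs(cv2.resize(b[255:330,300:400],(800,600),interpolation=cv2.INTER_CUBIC),alpha=3,beta=-30)
cv2.imwrite("pics/c5.png",g)
```

```text
0 -0.045 [326.4048163 294.3744577] [191.58379688 176.19463346]
0 0.045 [353.78081477 311.67752065] [166.11915808 177.29336729]
0.05 -0.045 [327.90972599 284.49157074] [188.86550179 173.61013887]
0.05 0.045 [356.06685836 302.01356495] [162.5387885  174.74525388]
0.1 -0.045 [329.49646531 274.07130062] [185.95695542 170.84475758]
0.1 0.045 [358.48044654 291.81043092] [158.70775349 172.01874437]
[(array([  32,   97,  100,   62, 2873], dtype=int32), array([ 81.26105117, 127.07239819])), (array([507, 123,  49,  23, 163], dtype=int32), array([531.28834356, 134.20245399])), (array([379, 148,  12,  19, 121], dtype=int32), array([383.7768595, 156.3553719])), (array([164, 164,  46,  36, 855], dtype=int32), array([185.96959064, 181.72397661])), (array([ 198,  196,   89,   69, 2796], dtype=int32), array([242.64842632, 229.8583691 ])), (array([ 444,  222,   96,   73, 3335], dtype=int32), array([493.54302849, 256.2167916 ])), (array([150, 230,  14,  10,  97], dtype=int32), array([156.59793814, 234.73195876])), (array([  75,  241,   92,   75, 3047], dtype=int32), array([120.72234985, 277.63472268]))
[... 1902 characters left out ...]
 269.53658537])), (array([201, 252,  35,  21, 229], dtype=int32), array([219.11353712, 261.31441048])), (array([364, 268,  14,  10, 104], dtype=int32), array([370.02884615, 272.84615385])), (array([ 464,  303,   87,   71, 2784], dtype=int32), array([507.75682471, 337.05028736])), (array([317, 320,  19,  17, 193], dtype=int32), array([326.15025907, 327.6373057 ])), (array([314, 334,  27,  19, 200], dtype=int32), array([328.335, 343.17 ])), (array([539, 350,  21,  42, 593], dtype=int32), array([551.22428331, 370.31871838])), (array([ 61, 394,  15,  15, 114], dtype=int32), array([ 68.22807018, 401.68421053])), (array([415, 402,  28,  18, 119], dtype=int32), array([427.58823529, 411.24369748]))]
```

View pics/c5.png

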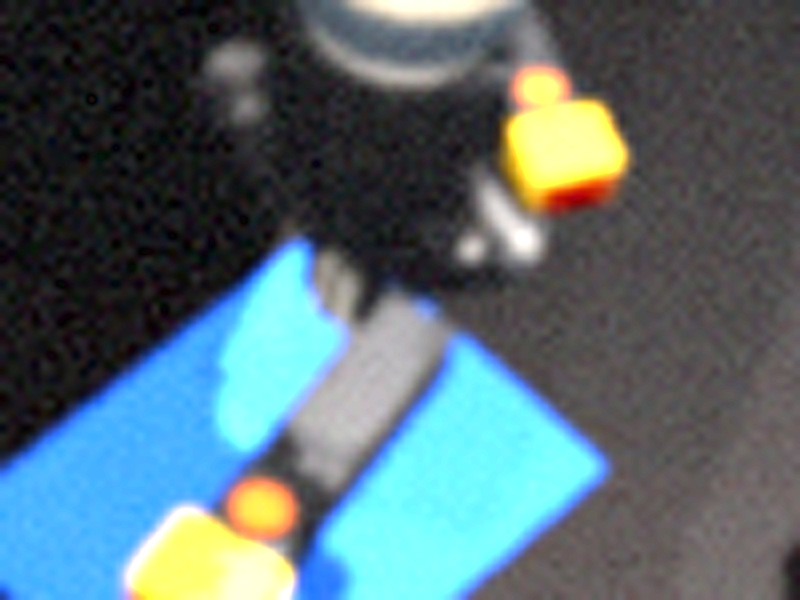

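The closed tips appear 20–35 mm higher than the reading says, so the fingers closed above the handle. I'll reopen and go down in small steps, watching the force.

Request:
move_arm(
  motion="1 0 0 0.2 0 0 0; 1 0 0 0.2 0 0 0; 1 0 0 0.2 0 0 0; 1 0 0 0.2 0 0 0; 1 0 0 0.6 0 0 0; 1 0 0 0.98 0 0 0; 1 0 0 0.98 0 0 0; 1 0 0 0.98 0 0 0",
)

```text
time: 10.2
position: [0.5964, 0.347, 0.0061]
orientation: [3.141, 0.002, -3.108]
wrist_force: [-0.4, -0.1, 0.3]
grip_width: 1.003
gripper_force: 0.0
```

Request:
move_arm(
  motion="1 0 0 0.07 0 0 0; 1 0 0 0.14 0 0 0; 1 0 0 0.14 0 0 0; 1 0 0 0.14 0 0 0",
)

```text
time: 10.7
position: [0.5956, 0.3467, -0.0095]
orientation: [3.142, 0.0, -3.108]
wrist_force: [0.3, -0.0, 0.3]
grip_width: 0.998
gripper_force: 0.0
```

Request:
move_arm(
  motion="1 0 0 0.07 0 0 0; 1 0 0 0.15 0 0 0; 1 0 0 0.15 0 0 0; -1 0 0 0.15 0 0 0; -1 0 0 0.15 0 0 0; -1 0 0 0.15 0 0 0; -1 0 0 0.15 0 0 0; -1 0 0 0.15 0 0 0; -1 0 0 0.15 0 0 0; -1 0 0 0.15 0 0 0",
)

```text
time: 11.95
position: [0.5958, 0.3467, -0.0242]
orientation: [3.141, 0.001, -3.108]
wrist_force: [0.6, -0.7, 5.4]
grip_width: 0.389
gripper_force: 51.7
```

It's gripped, at 33 mm opening. I'll lift and carry it round to the box.

Request:
move_arm(
  motion="-1 0 0 -0.2 0 0 0; -1 0 0 -0.5 0 0 0; -1 0 0 -1 0 0 0; -1 0 0 -1 0 0 0",
)

```text
time: 12.45
position: [0.5974, 0.3475, 0.0792]
orientation: [3.139, 0.006, -3.108]
wrist_force: [0.7, -0.2, -2.3]
grip_width: 0.391
gripper_force: 51.1
```

Request:
move_arm(
  motion="-1 0.2 -0.2 -0.5 0 0 0; -1 0.35 -0.6 -1 0 0 0; -1 0.45 -1 -1 0 0 0.03; -1 0.45 -1 -1 0 0 0.05",
)

```text
time: 12.95
position: [0.5533, 0.2428, 0.1754]
orientation: [-3.141, -0.0, 3.014]
wrist_force: [-0.8, 0.5, -2.7]
grip_width: 0.386
gripper_force: 51.0
```

Run:
```python
from h import *
s=env.get_state();print(s["position"],s["orientation"],s["grip_width"],s["gripper_force"])
to([.40,-.13,.18],np.pi-.262)
a=snap("scene","pics/x.png");b=snap("top","pics/y.png")
# expected scanner window
R=Ro.from_euler('xyz',s["orientation"])
for dz in(0,.028):
  o=s["position"]+[0,0,dz]; print(dz,[proj(n,o+R.apply([-.0625,0,-.017*2])) for n in("scene","top")])
for n in("scene","top"):
    im=cv2.imread("pics/x.png" if n=="scene" else "pics/y.png").astype(int);b_,g,r=im[:,:,0],im[:,:,1],im[:,:,2]
    m=(r>b_+80)&(g>b_+60)&(g>r*.7)&(r<256); k,l,st,c=cv2.connectedComponentsWithStats(m.astype(np.uint8)); print(n,[(st[i][:5].tolist(),np.round(c[i],1)) for i in range(1,k) if 60<st[i,4]<400])
```

```text
[0.55330635 0.24279854 0.17541565] [-3.14109028e+00 -2.33877884e-04  3.01355266e+00] 0.38596157040058254 51.009469628334045
[ 1.044 -3.893 -0.044] [-0.0002 -0.0001  0.0426]
0 [array([306.17267764, 259.93766933]), array([204.94627864, 164.06622409])]
0.028 [array([306.73871478, 253.63483415]), array([203.5853456 , 162.26810845])]
scene [([297, 246, 20, 19, 218], array([307. , 254.4])), ([364, 268, 14, 11, 110], array([370. , 272.9]))]
top [([199, 158, 12, 11, 100], array([205.6, 162.2]))]
```

Request:
move_arm(
  motion="-1 0.13 -0.5 0 0 0 0.01; -1 0.26 -1 0 0 0 0.02; -1 0.26 -1 0 0 0 0.0426",
)

```text
time: 13.42
position: [0.5146, 0.1471, 0.1747]
orientation: [-3.141, -0.002, 2.883]
wrist_force: [0.2, 0.0, -1.2]
grip_width: 0.388
gripper_force: 51.2
```

Request:
move_arm(
  motion="-1 0.13 -0.5 0 0 0 0; -1 0.26 -1 0 0 0 0; -1 0.26 -1 0 0 0 0",
)

```text
time: 13.8
position: [0.4638, 0.0574, 0.1748]
orientation: [-3.141, -0.002, 2.884]
wrist_force: [-0.2, 0.5, -1.1]
grip_width: 0.385
gripper_force: 51.4
```

Request:
move_arm(
  motion="-1 0.2 -0.5 0 0 0 0; -1 0.5 -1 0 0 0 0; -1 0.5 -1 0 0 0 0",
)

```text
time: 14.18
position: [0.39, -0.0261, 0.175]
orientation: [-3.141, -0.001, 2.883]
wrist_force: [0.9, -1.1, -1.4]
grip_width: 0.389
gripper_force: 51.5
```

Request:
move_arm(
  motion="-1 0.2 -0.5 0 0 0 0; -1 0.5 -1 0 0 0 0; -1 0.5 -1 0 0 0 0; -1 0.5 -1 0 0 0 0",
)

```text
time: 14.68
position: [0.3187, -0.1089, 0.1753]
orientation: [3.141, 0.0, 2.885]
wrist_force: [0.4, -0.1, -1.5]
grip_width: 0.39
gripper_force: 51.6
```

Run:
```python
from h import *
s=env.get_state();print(s["time"],s["position"],s["orientation"],s["grip_width"],s["gripper_force"])
to([.348,-.237,.03],np.pi-.262)
```

```text
14.675 [ 0.31866428 -0.10888631  0.17527944] [3.14109170e+00 2.52992135e-04 2.88480072e+00] 0.3898866749897083 51.56454920768738
[-0.609 -1.165  1.452] [0.0002 0.0001 0.0017]
```

Request:
move_arm(
  motion="-1 -0.2 -0.4 0.2 0 0 0; -1 -0.4 -0.8 0.4 0 0 0; -1 -0.4 -0.8 0.7 0 0 0; -1 -0.4 -0.8 0.7 0 0 0; -1 -0.4 -0.8 0.7 0 0 0",
)

```text
time: 15.3
position: [0.3372, -0.1958, 0.1061]
orientation: [3.142, 0.0, 2.887]
wrist_force: [0.0, -0.5, -0.9]
grip_width: 0.385
gripper_force: 51.5
```

Request:
move_arm(
  motion="-1 -0.1 -0.18 0.3 0 0 0; -1 -0.2 -0.36 0.6 0 0 0; -1 -0.2 -0.36 0.75 0 0 0; -1 -0.2 -0.36 0.75 0 0 0; -1 -0.2 -0.36 0.75 0 0 0",
)

```text
time: 15.92
position: [0.3472, -0.2366, 0.0317]
orientation: [-3.141, 0.002, 2.886]
wrist_force: [-0.3, -0.0, -1.6]
grip_width: 0.39
gripper_force: 51.4
```

Run:
```python
from h import *
s=env.get_state();print(s["time"],s["position"],s["orientation"],s["grip_width"],s["gripper_force"])
to([.348,-.237,.03],np.pi-.262)
a=snap("scene","pics/x.png");b=snap("top","pics/y.png")
R=Ro.from_euler('xyz',s["orientation"]); o=s["position"]+[0,0,.028]
yw=s["orientation"][2]
for n in("scene","top"):
    print(n,"head top",proj(n,o+R.apply([-.0625,0,-.034])))
    for th,z in (("scanner_window",.075),("label",.075)):
        for r in models.landmark_of(th,n)[:3]:
            print(th,round(r["score"],2),np.round(r["pixel"],1),np.round(ray(n,*r["pixel"],z),3))
    im=cv2.imread("pics/x.png" if n=="scene" else "pics/y.png").astype(int);b_,g,r=im[:,:,0],im[:,:,1],im[:,:,2]
    m=(r>b_+80)&(g>b_+60)&(g>r*.7)&(r<256); k,l,st,c=cv2.connectedComponentsWithStats(m.astype(np.uint8)); print(n,[(st[i][:5].tolist(),np.round(c[i],1)) for i in range(1,k) if 60<st[i,4]<400])
c=lambda i,x,y,w,h:cv2.resize(i[y:y+h,x:x+w,::-1],(400,300),interpolation=2)
cv2.imwrite("pics/c6.png",np.hstack([c(a,140,130,160,120),c(b,255,140,160,120)]))
```

```text
15.925 [ 0.34720049 -0.23657071  0.03165203] [-3.14063779e+00  1.69224119e-03  2.88564157e+00] 0.389541969505793 51.42959475517273
[-0.009 -0.002  0.017] [-0.0003  0.0005  0.0019]
scene head top [227.42658968 167.51067601]
scanner_window 0.94 [280.8 367.6] [0.479 0.363 0.075]
scanner_window 0.93 [362.5 400.2] [0.637 0.564 0.075]
scanner_window 0.92 [237.1 421.3] [0.236 0.403 0.075]
label 0.63 [184.3 200.7] [ 0.511 -0.28   0.075]
scene [([221, 162, 14, 15, 120], array([227.7, 168.4])), ([364, 268, 14, 11, 114], array([370.2, 272.9]))]
top head top [350.0101821 228.1700308]
scanner_window 0.81 [187.8 120. ] [0.561 0.557 0.075]
scanner_window 0.77 [227.3 181.3] [0.418 0.338 0.075]
scanner_window 0.76 [289.2 172.8] [0.203 0.366 0.075]
label 0.82 [198.2 354.6] [ 0.515 -0.275  0.075]
top [([178, 223, 12, 12, 83], array([183.1, 228.6])), ([342, 222, 15, 12, 127], array([348.6, 227.8]))]
```

View pics/c6.png

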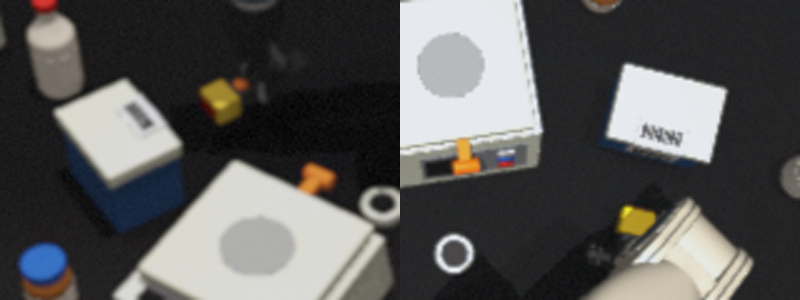

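The scanner head faces the label squarely, matching the predictions to about 1 px. I'll hold it there.

Request:
move_arm(
  motion="-1 0 0 0 0 0 0;-1 0 0 0 0 0 0;-1 0 0 0 0 0 0;-1 0 0 0 0 0 0;-1 0 0 0 0 0 0;-1 0 0 0 0 0 0;-1 0 0 0 0 0 0;-1 0 0 0 0 0 0;-1 0 0 0 0 0 0;-1 0 0 0 0 0 0;-1 0 0 0 0 0 0;-1 0 0 0 0 0 0;-1 0 0 0 0 0 0",
)

```text
time: 17.85
position: [0.3463, -0.2365, 0.0304]
orientation: [-3.142, 0.0, 2.885]
wrist_force: [0.5, -0.5, -1.7]
grip_width: 0.383
gripper_force: 51.4
```

Request:
move_arm(
  motion="-1 0.1 0.18 -0.4 0 0 0; -1 0.2 0.36 -0.8 0 0 0; -1 0.4 0.6 -1 0 0 0; -1 0.4 0.8 -1 0 0 0",
)

```text
time: 18.35
position: [0.3279, -0.1484, 0.1319]
orientation: [-3.14, 0.003, 2.884]
wrist_force: [0.7, -0.3, -2.0]
grip_width: 0.388
gripper_force: 51.6
```

Request:
move_arm(
  motion="-1 0 0.5 -0.4 0 0 0; -1 0 1 -0.5 0 0 0; -1 0 1 -0.5 0 0 0",
)

```text
time: 18.73
position: [0.3541, -0.0495, 0.1814]
orientation: [3.141, 0.002, 2.89]
wrist_force: [0.1, 0.3, -2.0]
grip_width: 0.383
gripper_force: 51.6
```

Run:
```python
from h import *
s=env.get_state();print(s["time"],s["position"],s["orientation"],s["grip_width"],s["gripper_force"])
to([.597,.342,.18],np.pi+.034)
```

```text
18.725 [ 0.35410207 -0.04950513  0.18137334] [3.14130877e+00 2.10990995e-03 2.89042335e+00] 0.3826840017062893 51.56697750091553
[-1.38   4.396  0.018] [-0.      0.0007 -0.0908]
```

Request:
move_arm(
  motion="-1 -0.15 0.5 0 0 0 0; -1 -0.35 1 0 0 0 0; -1 -0.35 1 0 0 0 0",
)

```text
time: 19.1
position: [0.4139, 0.0372, 0.1797]
orientation: [3.141, -0.001, 2.888]
wrist_force: [-0.4, 0.2, -1.8]
grip_width: 0.389
gripper_force: 51.6
```

Request:
move_arm(
  motion="-1 -0.15 0.5 0 0 0 0; -1 -0.35 1 0 0 0 0; -1 -0.35 1 0 0 0 0",
)

```text
time: 19.48
position: [0.4732, 0.1243, 0.1793]
orientation: [-3.141, -0.001, 2.886]
wrist_force: [-0.6, -0.7, -2.2]
grip_width: 0.388
gripper_force: 51.7
```

Request:
move_arm(
  motion="-1 -0.15 0.5 0 0 0 0; -1 -0.35 1 0 0 0 0; -1 -0.35 1 0 0 0 0",
)

```text
time: 19.85
position: [0.5325, 0.2116, 0.179]
orientation: [-3.141, -0.001, 2.886]
wrist_force: [-0.7, 0.0, -2.3]
grip_width: 0.388
gripper_force: 51.7
```

Request:
move_arm(
  motion="-1 -0.15 0.5 0 0 0 -0.04; -1 -0.33 1 0 0 0 -0.092; -1 -0.33 1 0 0 0 -0.092; -1 -0.33 1 0 0 0 -0.092; -1 -0.33 1 0 0 0 -0.092",
)

```text
time: 20.48
position: [0.5882, 0.2979, 0.181]
orientation: [-3.141, 0.0, -3.112]
wrist_force: [-0.2, 1.1, -1.2]
grip_width: 0.389
gripper_force: 51.7
```

Run:
```python
from h import *
s=env.get_state();print(s["time"],s["position"],s["orientation"],s["grip_width"],s["gripper_force"])
to([.597,.342,-.022],np.pi+.034)
```

```text
20.475 [0.58822844 0.29785448 0.18095136] [-3.14134243e+00  1.32667202e-04 -3.11165092e+00] 0.3891830710327884 51.66148781776428
[-0.101  0.439  2.029] [-0.0001  0.     -0.0013]
```

Request:
move_arm(
  motion="-1 -0.05 0.2 0.3 0 0 0; -1 -0.1 0.44 0.7 0 0 0; -1 -0.1 0.44 1 0 0 0",
)

```text
time: 20.85
position: [0.5966, 0.3439, 0.0793]
orientation: [3.142, -0.0, -3.11]
wrist_force: [1.1, -1.0, -2.6]
grip_width: 0.388
gripper_force: 51.7
```

Request:
move_arm(
  motion="-1 0 0 0.4 0 0 0; -1 0 0 0.75 0 0 0; -1 0 0 0.93 0 0 0; -1 0 0 0.93 0 0 0; -1 0 0 0.98 0 0 0; -1 0 0 1 0 0 0; -1 0 0 1 0 0 0; -1 0 0 1 0 0 0",
)

```text
time: 21.85
position: [0.5973, 0.344, -0.0192]
orientation: [3.141, 0.001, -3.109]
wrist_force: [0.3, -0.3, -1.8]
grip_width: 0.387
gripper_force: 51.7
```

Request:
move_arm(
  motion="-1 0 0 0.02 0 0 0; -1 0 0 0.04 0 0 0; -1 0 0 0.045 0 0 0; -1 0 0 0.045 0 0 0; -1 0 0 0.045 0 0 0",
)

```text
time: 22.48
position: [0.5971, 0.3439, -0.0241]
orientation: [3.142, -0.0, -3.11]
wrist_force: [-0.7, -0.6, -0.7]
grip_width: 0.389
gripper_force: 51.9
```

Request:
move_arm(
  motion="-0.1 0 0 0 0 0 0; 1 0 0 0 0 0 0; 1 0 0 0 0 0 0; 1 0 0 0 0 0 0; 1 0 0 0 0 0 0; 1 0 0 0 0 0 0; 1 0 0 -0.3 0 0 0; 1 0 0 -0.7 0 0 0; 1 0 0 -1 0 0 0",
)

```text
time: 23.6
position: [0.5974, 0.344, 0.0776]
orientation: [3.141, 0.001, -3.109]
wrist_force: [1.2, 0.0, 0.6]
grip_width: 0.998
gripper_force: 0.0
```

Request:
move_arm(
  motion="1 0 0 -0.5 0 0 0; 1 0 -0.5 -1 0 0 0; 1 0 -1 -1 0 0 0",
)

```text
time: 23.98
position: [0.6015, 0.2441, 0.1795]
orientation: [3.14, 0.006, -3.107]
wrist_force: [0.3, -0.4, -0.7]
grip_width: 1.003
gripper_force: 0.0
```

Request:
move_arm(
  motion="1 0.2 -0.5 -0.3 0 0 0; 1 0.4 -1 -0.6 0 0 0; 1 0.4 -1 -0.6 0 0 0.03; 1 0.4 -1 -0.6 0 0 0.03",
)

```text
time: 24.48
position: [0.5635, 0.1422, 0.2364]
orientation: [3.141, 0.001, 3.079]
wrist_force: [-0.2, 0.8, 0.5]
grip_width: 1.001
gripper_force: 0.0
```

Run:
```python
from h import *
s=env.get_state();print(s["time"],s["position"],s["orientation"],s["grip_width"])
a=snap("scene","pics/x.png");b=snap("top","pics/y.png")
for n in("scene","top"):
    for th,z in (("scanner",.004),("lid_grip",.154),("lid_hinge",.142)):
        for r in models.landmark_of(th,n)[:3]:
            print(n,th,round(r["score"],2),np.round(r["pixel"],1),np.round(ray(n,*r["pixel"],z),3))
to([.480,-.013,.23],np.pi+.145)
c=lambda i,x,y,w,h:cv2.resize(i[y:y+h,x:x+w,::-1],(400,300),interpolation=2)
cv2.imwrite("pics/c7.png",np.hstack([c(a,220,190,200,150),c(b,135,115,180,135)]))
```

```text
24.475 [0.56354675 0.14217212 0.2364442 ] [3.14131051e+00 9.91772571e-04 3.07880959e+00] 1.0005361241658108
scene scanner 0.92 [228.1 399. ] [0.189 0.312 0.004]
scene scanner 0.87 [315.3 337. ] [0.59  0.341 0.004]
scene scanner 0.84 [360.9 381.7] [0.628 0.516 0.004]
scene lid_grip 0.73 [199.3 267.9] [ 0.474 -0.016  0.154]
scene lid_grip 0.67 [213.9 290.6] [0.476 0.074 0.154]
scene lid_hinge 0.59 [255.7 221.8] [0.715 0.016 0.142]
top scanner 0.7 [174.  135.1] [0.624 0.527 0.004]
top scanner 0.65 [181.4 182.8] [0.594 0.349 0.004]
top scanner 0.55 [293.7 190.2] [0.181 0.319 0.004]
top lid_grip 0.78 [207.  279.2] [ 0.478 -0.006  0.154]
top lid_hinge 0.82 [140.9 270. ] [0.708 0.022 0.142]
top lid_hinge 0.38 [158.8 180. ] [0.649 0.331 0.142]
[ 0.738 -1.609  0.056] [-0.     -0.0002 -0.0656]
```

View pics/c7.png

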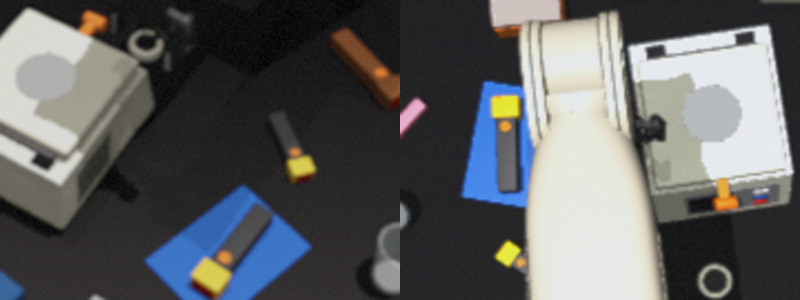

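The scanner is back flat on the mat at crop (230,245). The lid grip estimates agree at about (0.478, -0.013), with yaw 8.3°. From the missed close, the true tip height is at least 32 mm above the reading, so I'm allowing about 35 mm.

Request:
move_arm(
  motion="1 0.35 -0.5 0 0 0 -0.03; 1 0.6 -1 0 0 0 -0.0656; 1 0.6 -1 0 0 0 -0.0656; 1 0.6 -1 0 0 0 -0.0656; 1 0.6 -1 0 0 0 -0.0656",
)

```text
time: 25.5
position: [0.498, 0.0474, 0.2357]
orientation: [3.141, -0.0, -2.997]
wrist_force: [-0.7, 0.3, 0.7]
grip_width: 1.001
gripper_force: 0.0
```

Run:
```python
from h import *
s=env.get_state();print(s["time"],s["position"],s["orientation"],s["grip_width"])
to([.478,-.013,.09],np.pi+.145)
```

```text
25.5 [0.49800506 0.04738537 0.23567971] [ 3.14140608e+00 -1.11854989e-04 -2.99712101e+00] 1.0010275406598115
[ 0.285 -0.569  1.457] [ 0.0001 -0.     -0.0002]
```

Request:
move_arm(
  motion="1 0.28 -0.57 0 0 0 0; 1 0.28 -0.57 0 0 0 0; 1 0.28 -0.57 0.3 0 0 0; 1 0.28 -0.57 0.6 0 0 0; 1 0.28 -0.57 0.9 0 0 0; 1 0.28 -0.57 0.9 0 0 0; 1 0.28 -0.57 0.9 0 0 0",
)

```text
time: 26.38
position: [0.4787, -0.0133, 0.1468]
orientation: [-3.141, 0.001, -2.997]
wrist_force: [-0.7, 0.2, -0.4]
grip_width: 0.999
gripper_force: 0.0
```

Run:
```python
from h import *
s=env.get_state();print(s["time"],s["position"],s["orientation"],s["wrist_force"])
a=snap("scene","pics/x.png");b=snap("top","pics/y.png")
to([.478,-.013,.09],np.pi+.145)
p=proj("scene",[.478,-.013,.154]);print(p)
c=lambda i,x,y,w,h:cv2.convertScaleAbs(cv2.resize(i[y:y+h,x:x+w,::-1],(400,400),interpolation=2),alpha=1.8)
cv2.imwrite("pics/c8.png",np.hstack([c(a,230,165,70,70),c(b,245,165,70,70)]))
```

```text
26.375 [ 0.47869885 -0.01329056  0.14680349] [-3.14143284e+00  8.09419025e-04 -2.99685821e+00] [-0.71308393  0.17689174 -0.44707315]
[0.008 0.007 0.571] [-0.0002  0.0006 -0.0002]
[267.91035971 200.51791691]
```

View pics/c8.png

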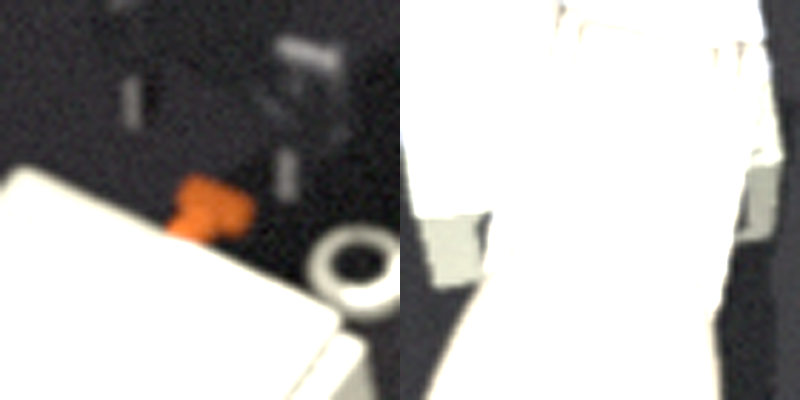

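The pads show at scene px (253,183) and (280,196), either side of and above the grip at (268,201). I'll compute the remaining drop.

Run:
```python
from h import *
R=Ro.from_euler('xyz',[np.pi,0,-2.997])
for h in (.19,.2,.21,.22):
    print(h,[np.round(proj("scene",np.array([.4787,-.0133,h])+R.apply([0,d,0])),1) for d in(-.043,0,.043)])
print([np.round(proj("scene",[.478,-.013,z]),1) for z in(.144,.154,.164)])
```

```text
0.19 [array([255.6, 187.1]), array([267.7, 192.5]), array([279.9, 198. ])]
0.2 [array([255.6, 184.9]), array([267.6, 190.3]), array([280. , 195.8])]
0.21 [array([255.5, 182.5]), array([267.6, 188. ]), array([280. , 193.5])]
0.22 [array([255.4, 180.2]), array([267.6, 185.6]), array([280.1, 191.1])]
[array([267.9, 202.7]), array([267.9, 200.5]), array([267.9, 198.3])]
```

Request:
move_arm(
  motion="1 0 0 0.2 0 0 0; 1 0 0 0.4 0 0 0; 1 0 0 0.49 0 0 0; 1 0 0 0.49 0 0 0; -1 0 0 0.49 0 0 0; -1 0 0 0.49 0 0 0; -1 0 0 0.49 0 0 0; -1 0 0 0.49 0 0 0; -1 0 0 0.49 0 0 0; -1 0 0 0.49 0 0 0; -1 0 0 0.49 0 0 0",
  squeeze=60,
)

```text
time: 27.85
position: [0.4782, -0.0137, 0.0974]
orientation: [-3.141, 0.001, -2.998]
wrist_force: [-2.3, 2.0, 6.5]
grip_width: 0.389
gripper_force: 59.3
```

Gripped at the grip's 34 mm. I'll raise it along the hinge arc.

Request:
move_arm(
  motion="-1 -0.014 0 -0.165 0 0 0; -1 -0.04 0 -0.329 0 0 0; -1 -0.077 0 -0.49 0 0 0; -1 -0.125 0 -0.648 0 0 0; -1 -0.184 0 -0.803 0 0 0; -1 -0.254 0 -0.954 0 0 0; -1 -0.254 0 -0.954 0 0 0; -1 -0.254 0 -0.954 0 0 0",
)

```text
time: 28.85
position: [0.5018, -0.0103, 0.1916]
orientation: [-3.142, -0.003, -2.998]
wrist_force: [-3.9, -0.5, -0.4]
grip_width: 0.388
gripper_force: 60.4
```

Run:
```python
from h import *
s=env.get_state();print(s["time"],s["position"],s["orientation"],s["wrist_force"],s["wrist_torque"],s["grip_width"],s["gripper_force"])
snap("scene","pics/x.png")
th=np.radians(24); c=np.array([np.cos(.145),np.sin(.145)])
def g(th):
    xy=np.array([.714,.021])+c*(-.237*np.cos(th)+.012*np.sin(th)); return [*xy,.142+.237*np.sin(th)+.012*np.cos(th)]
for d in(0,20,24,28): print(d,proj("scene",g(np.radians(d))))
im=cv2.imread("pics/x.png").astype(int);b,gg,r=im[:,:,0],im[:,:,1],im[:,:,2]
m=(r>b+90)&(gg<r*.75)&(r>120);k,l,st,ce=cv2.connectedComponentsWithStats(m.astype(np.uint8)); print([(st[i].tolist(),ce[i]) for i in range(1,k) if st[i,4]>20 and 200<ce[i][0]<320 and ce[i][1]<300])
print(models.landmark_of("lid_grip","scene")[:2])
```

```text
28.85 [ 0.50177861 -0.01029807  0.19164037] [-3.14158485e+00 -2.76149139e-03 -2.99795352e+00] [-3.91914644 -0.54505623 -0.40532963] [-0.32840891  1.22171687 -0.10489629] 0.3877798918504588 60.431166887283325
0 [267.53744428 200.75502062]
20 [264.15756038 186.21942814]
24 [262.84463536 184.09311575]
28 [261.31580444 182.26976437]
[([256, 187, 6, 7, 30], array([258.63333333, 190.3       ]))]
[{'pixel': [181.5, 262.4], 'score': 0.59}]
```

Request:
move_arm(
  motion="-1 -0.08 0 -0.145 0 0 0; -1 -0.17 0 -0.284 0 0 0; -1 -0.27 0 -0.416 0 0 0; -1 -0.377 0 -0.541 0 0 0; -1 -0.465 0 -0.63 0 0 0; -1 -0.525 0 -0.69 0 0 0; -1 -0.525 0 -0.69 0 0 0; -1 -0.525 0 -0.69 0 0 0; -1 -0.525 0 -0.69 0 0 0",
)

```text
time: 30.08
position: [0.5538, -0.0029, 0.2608]
orientation: [-3.141, -0.002, -2.998]
wrist_force: [-4.7, -1.1, 3.3]
grip_width: 0.39
gripper_force: 61.8
```

Run:
```python
from h import *
s=env.get_state();print(s["time"],s["position"],s["orientation"],s["wrist_force"],s["wrist_torque"],s["grip_width"],s["gripper_force"])
a=snap("scene","pics/x.png")
c=np.array([np.cos(.145),np.sin(.145)]);n=np.array([-c[1],c[0]])
def L(x,y,z,th):
    th=np.radians(th);xy=np.array([.714,.021])+c*(x*np.cos(th)+z*np.sin(th))+n*y; return [*xy,.142-x*np.sin(th)+z*np.cos(th)]
print("grip net",models.landmark_of("lid_grip","scene")[:2])
w=cv2.imread("pics/x.png").min(2)>130
best=[]
for d in(38,41,43,45,47,49,52):
    q=np.array([proj("scene",L(x,y,.021,d)) for x,y in((-.2,-.1),(-.2,.1),(0,.1),(0,-.1))])
    print(d,np.round(proj("scene",L(-.237,0,.012,d)),1),np.round(q).astype(int).tolist())
g=cv2.resize(a[140:290,190:310,::-1],(480,600),interpolation=2); 
for d,col in((38,(255,0,0)),(45,(0,255,0)),(52,(0,0,255))):
    q=(np.array([proj("scene",L(x,y,.021,d)) for x,y in((-.2,-.1),(-.2,.1),(0,.1),(0,-.1))])-[190,140])*4
    cv2.polylines(g,[q.astype(np.int32)],True,col,1)
cv2.imwrite("pics/c9.png",g)
# white-edge scan: brightness along lid centreline and side lines toward the front edge
im=cv2.imread("pics/x.png").min(2)
for y in(-.08,.06,.08,.09):
    print(y,[(d,int(im[tuple(np.round(proj("scene",L(-.197+.0,y,.021,d))[::-1]).astype(int))])) for d in range(36,56,2)])
```

```text
30.075 [ 0.55383207 -0.0028684   0.26082574] [-3.14137072e+00 -2.36048867e-03 -2.99774203e+00] [-4.68272283 -1.11093368  3.32521381] [-0.38054953  1.49158355  0.06724066] 0.3901634510459902 61.777939796447754
grip net [{'pixel': [178.9, 253.3], 'score': 0.88}]
38 [256.6 179.2] [[220, 177], [281, 205], [251, 272], [191, 241]]
41 [254.9 178.6] [[219, 177], [279, 205], [250, 272], [191, 242]]
43 [253.7 178.4] [[217, 177], [279, 205], [250, 272], [191, 242]]
45 [252.4 178.3] [[216, 177], [278, 205], [250, 273], [191, 242]]
47 [251.1 178.3] [[215, 177], [276, 205], [250, 273], [191, 242]]
49 [249.8 178.4] [[214, 177], [275, 205], [250, 273], [191, 243]]
52 [247.7 178.6] [[212, 178], [274, 206], [250, 273], [191, 243]]
-0.08 [(36, 107), (38, 119), (40, 128), (42, 132), (44, 136), (46, 137), (48, 136), (50, 134), (52, 128), (54, 122)]
0.06 [(36, 135), (38, 155), (40, 168), (42, 176), (44, 178), (46, 176), (48, 176), (50, 170), (52, 170), (54, 171)]
0.08 [(36, 152), (38, 165), (40, 172), (42, 177), (44, 176), (46, 174), (48, 172), (50, 168), (52, 169), (54, 169)]
0.09 [(36, 103), (38, 144), (40, 165), (42, 174), (44, 178), (46, 169), (48, 169), (50, 168), (52, 166), (54, 166)]
```

Request:
move_arm(
  motion="-1 0 0 -0.025 0 0 0; -1 0 0 -0.025 0 0 0; -1 0 0 -0.025 0 0 0; -1 0 0 -0.025 0 0 0; -1 0 0 -0.025 0 0 0; -1 0 0 -0.025 0 0 0; -1 0 0 -0.025 0 0 0; -1 0 0 -0.025 0 0 0",
)

```text
time: 31.18
position: [0.5555, -0.0026, 0.2626]
orientation: [3.141, -0.001, -2.998]
wrist_force: [5.2, -0.4, -10.3]
grip_width: 0.389
gripper_force: 61.8
```

Run:
```python
from h import *
s=env.get_state();print(s["time"],s["position"],s["wrist_force"],s["grip_width"],s["gripper_force"],s["joint_vel"].round(3))
snap("scene","pics/x.png");snap("top","pics/y.png")
print(models.landmark_of("lid_grip","scene")[:1],models.landmark_of("scanner","scene")[:3],models.landmark_of("sample_box","scene")[:1])
```

```text
31.175 [ 0.55550424 -0.00260806  0.26257252] [  5.22528305  -0.39183509 -10.32907927] 0.3885962824300904 61.76450729370117 [ 0.     0.    -0.     0.001  0.001 -0.001]
[{'pixel': [317.8, 335.4], 'score': 0.68}] [{'pixel': [363.4, 383.3], 'score': 0.83}, {'pixel': [226.9, 400.7], 'score': 0.69}, {'pixel': [318.0, 337.4], 'score': 0.61}] [{'pixel': [205.5, 192.5], 'score': 0.62}]
```

```bash
python3 -c "
from h import *
print(job.sign_off())"
```

```text
the job is handed in; nothing more can be done
None
```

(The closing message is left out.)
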